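# Put the tablet tube away and screw the hinged tub shut

### The job

Put the metal tube of disinfectant tablets inside the open storage tub, then swing the tub's hinged lid down over it and, once the lid is shut, turn the winged screw cap in the lid clockwise (seen from above) until it is fully tight against its stop. Leave the tub closed and the other things on the counter standing where they are.

Things in the scene. Friction and masses are not known exactly. Their poses are not given: they have to be found in the camera images.
- tub: Round white plastic storage tub, fixed to the counter, outer diameter 112, wall 4, height 104 to its rim, inner floor 5 above the counter, open at the top, mouth diameter 104. Origin: centre of its underside. z up. A grey hinge block and steel hinge pin are on its +y side.
- tub_mouth (a point): Centre of the tub's mouth at rim height, 104 above the tub's origin; axes as the tub's.
- lid (a joint): Angle of the hinged lid (rad): 0 = shut flat on the rim, grows as it opens, 1.57 = upright, 2.4 = farthest back; starts open at 1.9 to 2.25, leaning away from the mouth on the tub's +y side. The hinge is stiff (friction about 0.15 N m): the lid stays where it is left, so push it all the way down (1 to 3 N at its free edge). Nothing latches it.
- lid_hinge (a point): Middle of the hinge axis, at (0, +66, +105) mm in the tub's frame. Its axes turn with the lid: x = hinge axis = the tub's x; -y points from the hinge along the lid to its free edge; z is the lid's outer (when shut, upper) face normal. When shut, its axes are the tub's.
- lid_edge (a point): The lid's free edge, opposite the hinge, on its outer face, 122 from the hinge axis along the lid. The lid is a flat grey disc 112 in diameter, 5 thick, centred 66 from the hinge axis, its underside level with that axis. The 11 wide grey margin round the cap is free for pushing. Axes as lid_hinge.
- cap (a joint): Turn of the screw cap in the lid (rad), positive clockwise seen from its outer side: starts loose at 0 to 0.5; 2.2 = tight, a hard stop. Friction about 0.12 N m; it neither rises nor sinks, and stays where left. The cap is a white ribbed disc, 90 in diameter, 12 high, on the lid's outer face, centred 66 from the hinge axis. Turn it only with the lid shut.
- cap_grip (a point): On the cap's axis, where to grip its wing: an upright bar across the cap's face, 62 long, 16 wide, 30 high above the face. The point is 22 above the face, 8 below the wing's top (144 above the counter when shut). x axis: along the wing; y: across it (the 16 mm grip); z: out of the lid. With the lid shut, x = the tub's x axis turned clockwise (from above) by the cap's joint value.
- tube: Tablet tube standing upright on the counter: plain aluminium cylinder with a white stopper, diameter 30 (stopper 31), height 84, about 60 g. Origin: centre of its underside, z along the tube.
- tube_center (a point): Middle of the tablet tube, 42 above its underside.
- amber_spray: Bystander: amber trigger-spray bottle with black head, 70 diameter, 200 high, head 110 long. Origin under its centre.
- aerosol: Bystander: yellow aerosol can, 56 diameter, 180 high. Origin under its centre.
- spare_tub: Bystander: closed white tub with a plain flat grey lid, without wing or hinge, 104 diameter, 110 high. Origin under its centre.
- gel_pot: Bystander: small glass jar, 52 diameter, 55 high. Origin under its centre.
- pump: Bystander: clear pump bottle with white pump, 68 diameter, 184 high. Origin under its centre.
- pen_cup: Bystander: blue ceramic cup, 76 diameter, 90 high. Origin under its centre.
- note_block: Bystander: block of note paper, 75 x 75 x 30 high. Origin under its centre.
There are look-alikes about, which are no part of the job. There is more than one size of the tube; the job needs the smallest. Leave any blue look-alike of the tub alone.

How it is judged (in metres and radians):
On the way, in this order (a step that is already met when the one before it is completed fails the run):
1. the tube is inside the tub and let go, the lid still open (horizontal distance between tube_center and tub below 0.056 m and z of tube_center in the frame of tub below 0.07 m and contact force between the fingers and tube below 0.2 N and value of joint lid above 1 rad), for 0.2 s.
2. the lid is swung shut on the tub before the cap is tightened (horizontal distance between tube_center and tub below 0.056 m and z of tube_center in the frame of tub below 0.07 m and value of joint lid below 0.08 rad and value of joint cap below 1.2 rad), for 0.1 s.
3. the cap is turned tight with the lid shut (value of joint lid below 0.08 rad and value of joint cap above 2.1 rad), for 0.2 s.
At the end, for the whole second after the job is handed in: The tube is at rest inside the tub (its middle within 56 mm of the tub's axis and less than 70 mm above the tub's underside), the lid is shut (under 0.08 rad) and the cap is tight (over 2.1 rad of 2.2) (all of step 3 and horizontal distance between tube_center and tub below 0.056 m and z of tube_center in the frame of tub below 0.07 m and linear speed of tube below 0.05 m/s); the robot touches nothing.
It fails at once if a bystander is pushed more than 30 mm from its place or tipped over (distance of any of amber_spray, aerosol, spare_tub, gel_pot, pump, pen_cup, note_block from where it was at the start of the episode above 0.03 m or angle between any of amber_spray, aerosol, spare_tub, gel_pot, pump, pen_cup, note_block's own z axis and vertical above 0.4 rad).
It also fails if it takes over 72 s, if anything falls off the work surface, if the arm or the gripper's body presses on something with over 40 N, if the wrist force passes 120 N, or if a joint passes its speed limit or range.

### The arm

A 6-joint arm with a two-finger parallel gripper is mounted at the origin on the work surface. World frame = base frame: x ahead of the robot, y to its left, z up, the work surface at z = 0. Lengths are in mm, angles in rad, forces in N, time in s.
With the tool pointing down it reaches from about 350 to 975 mm from the base axis. Payload 7.1 kg.
Tool frame: the origin (TCP) lies on the front face of the gripper's body, between the roots of the fingers; the fingertips stand 80 mm ahead of it and the grasp point (between the pads) lies 61 mm ahead of it (env.tips_ahead is the distance from the TCP to the fingertips, in mm); z points along the fingers, y is the direction in which the jaws open and shut (so a half turn about z gives the same grasp; the last joint's range is limited). The gripper opens to 88 mm and grips with 3 to 60 N. Pads are 20 mm wide; open, the fingers measure 115 mm over their backs; the gripper's body (75 mm by 178 mm) begins 61 mm behind the grasp point.
Start: joints at [1.225, 0.423, 1.63, -0, 1.089, -0.019], TCP at [200.602, 591.916, 302.675] pointing down, gripper open.
Joint ranges: [-3, 3], [-0.9, 2.11], [0.09, 2.58], [-1.31, 4.45], [0.11, 2.69], [-2.54, 2.54]. Speed limits (rad/s): [2.39, 2.39, 3.01, 3.14, 3.14, 3.14].

### API

Orientations are given as a unit quaternion [x, y, z, w].
In Python, from station import env, set_gripper, viewer, workorder gives the robot as it stands. Calls block until the motion is done:
- env.reach(position, orientation): joint-space move of the TCP to a pose.
- env.move_l(position, rot=None, rate=150, f_stop=None): straight line of the TCP; rot=None keeps the orientation; rate is the mean speed in mm/s. With f_stop (N) it stops when the force on the tool has changed by that much, and returns True; else False.
- env.move_joints(angles): joint-space move.
- set_gripper(opening): finger opening in mm; the grip force is fixed at half the most; returns when the fingers have stopped.
- env.hold(seconds).
- env.ik(position, orientation): joint angles nearest the present ones, or None.
- env.read_state(): the state.
- viewer.camera(name): name is "side" or "top"; returns the picture (480x640x3 uint8, blue, green, red); there is no depth.
- viewer.camera_params(name): a dict with "fx", "fy", "cx", "cy" (pixels), "pose" (4x4, takes a point from camera to world coordinates). Camera axes: x right, y up, looking along -z (the intrinsics and any distortion apply to the point x, -y, -z); pixel columns grow to the right and rows downward; lengths in mm; the calibration is good to about 2 mm. A picture is of the moment at which its call begins. camera_params takes no time and is no camera call.
A pose or a line that the arm cannot do raises env.IKError and nothing moves.
- workorder.sign_off(): hands the job in, once; it reports no verdict.
The state is a dict: "time_s": time; "qpos": joint angles; "dq": joint speeds; "tau": joint torques, N m; "tool_pos": TCP position; "orientation": TCP orientation; "force": force on the tool from outside, world axes, zero at the start; "wrist_torque": the same for the moment, N m; "width": finger opening in mm.
Only numpy, scipy, OpenCV 4.12 (cv2) and the standard library are available. Lean on these libraries where they do the work, as an engineer would, in place of code of your own. Each camera call takes 0.05 s, during which the arm holds its last target.

## Working session

There is one attempt and no reset: what is moved stays moved. The work goes in short steps, each a Python script; the robot and the scene stay as the last script left them, time stands still between calls to the robot, and variables do not carry over. Pictures are saved under pics/ and viewed, and the job is handed in when it is done.

```bash
ls; mkdir -p pics
python3 - <<'E'
from station import env, set_gripper, viewer, workorder
import cv2
for n in("top","side"):
    cv2.imwrite(f"pics/{n}0.png",viewer.camera(n)); print(n,viewer.camera_params(n))
print(env.read_state()); print(env.tips_ahead)
E
```

```text
pics
top {'fx': 461.61559472753993, 'fy': 461.61559472753993, 'cx': 322.5422425477695, 'cy': 246.51947912626613, 'pose': array([[ 1.77836533e-02,  9.82841393e-01, -1.83593404e-01,
         3.50134978e+02],
       [-9.99836711e-01,  1.80703898e-02, -1.11237019e-04,
        -6.32054664e-01],
       [ 3.20827601e-03,  1.83565403e-01,  9.83002263e-01,
         1.30210853e+03],
       [ 0.00000000e+00,  0.00000000e+00,  0.00000000e+00,
         1.00000000e+00]])}
side {'fx': 440.2123949769583, 'fy': 440.2123949769583, 'cx': 320.2787654234856, 'cy': 242.4607765521548, 'pose': array([[ 8.59604201e-01,  3.61895782e-01, -3.60710494e-01,
         1.86807188e+02],
       [-5.10857807e-01,  5.94554059e-01, -6.20910437e-01,
        -6.41286699e+02],
       [-1.02429799e-02,  7.18008992e-01,  6.95958453e-01,
         8.66118764e+02],
       [ 0.00000000e+00,  0.00000000e+00,  0.00000000e+00,
         1.00000000e+00]])}
{'time_s': 0.1, 'qpos': array([ 1.22499828e+00,  4.23742914e-01,  1.63062697e+00, -3.98206589e-05,
        1.08860429e+00, -1.90192835e-02]), 'dq': array([ 7.36851489e-04, -2.73217653e-03, -7.16362602e-04,  2.59345311e-05,
        4.00239434e-04,  1.15846163e-03]), 'tau': array([ 3.79467883e-04, -5.45613635e+01, -2.74324214e+01,  6.44343859e-02,
        1.88597903e-02,  1.05040695e-05]), 'tool_pos': array([200.47908344, 591.54771595, 301.98752566]), 'orientation': array([ 1.62654214e-01,  9.86682892e-01, -6.82498544e-04, -1.07961762e-04]), 'force': array([ 0.26178321,  0.17863985, -0.51995123]), 'wrist_torque': array([ 0.06925713, -0.01974413,  0.00656368]), 'width': 88.0858917017452}
80.0
```

View pics/top0.png

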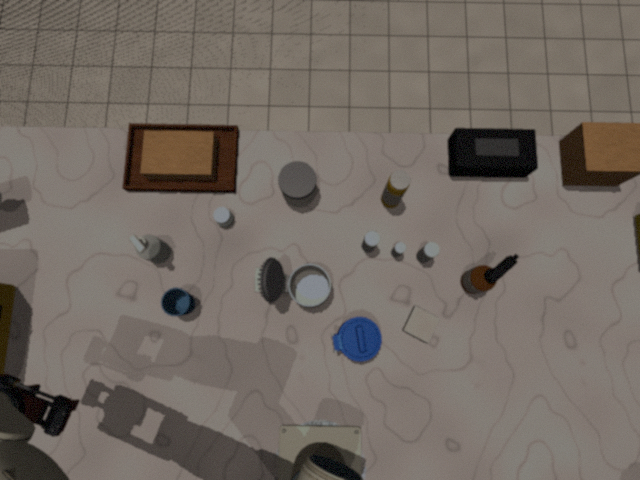

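View pics/side0.png

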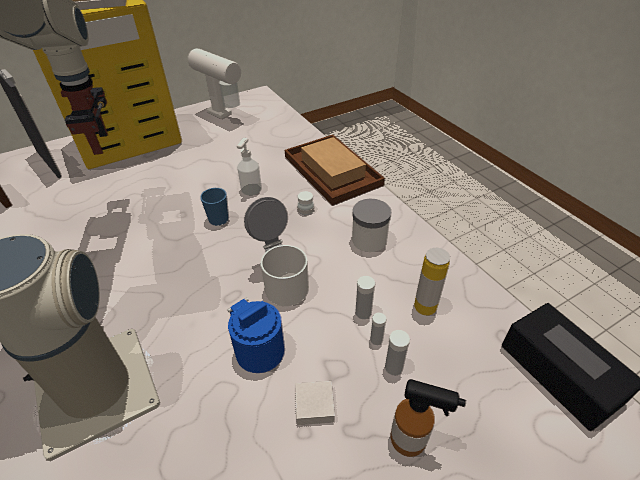

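The candidates for the tube (top view pixels) are (371,241), (399,249) and (430,251). The middle one, at side view (378,328), looks smallest. I'll check it in an enlarged crop along with the tub.

```bash
cat > h.py <<'E'
from station import env, set_gripper, viewer, workorder
import numpy as np, cv2
from scipy.spatial.transform import Rotation as R
P={n:viewer.camera_params(n) for n in("top","side")}
def ray(n,u,v):
    p=P[n];d=np.array([(u-p['cx'])/p['fx'],-(v-p['cy'])/p['fy'],-1.]);T=p['pose']
    return T[:3,3],T[:3,:3]@d
def plane(n,u,v,z):
    o,d=ray(n,u,v);return o+d*(z-o[2])/d[2]
def proj(n,X):
    p=P[n];T=p['pose'];c=T[:3,:3].T@(np.asarray(X,float)-T[:3,3])
    return np.array([p['cx']+p['fx']*c[0]/-c[2],p['cy']-p['fy']*c[1]/-c[2]])
def two(a,b):
    (o1,d1),(o2,d2)=ray("top",*a),ray("side",*b)
    d1=d1/np.linalg.norm(d1);d2=d2/np.linalg.norm(d2)
    s=np.linalg.lstsq(np.c_[d1,-d2],o2-o1,rcond=None)[0]
    p,q=o1+s[0]*d1,o2+s[1]*d2
    return (p+q)/2,np.linalg.norm(p-q)
def snap(n,f,box=None,k=1):
    im=viewer.camera(n)
    if box: x0,y0,x1,y1=box; im=im[y0:y1,x0:x1]
    cv2.imwrite("pics/"+f,cv2.resize(im,None,fx=k,fy=k,interpolation=cv2.INTER_CUBIC))
E
python3 - <<'E'
import cv2
t=cv2.imread("pics/top0.png");s=cv2.imread("pics/side0.png")
a=cv2.resize(t[225:325,245:445],None,fx=4,fy=4,interpolation=cv2.INTER_CUBIC)
cv2.imwrite("pics/c1.png",a)
cv2.imwrite("pics/c2.png",cv2.resize(s[185:385,230:430],None,fx=3,fy=3,interpolation=cv2.INTER_CUBIC))
E
```

```text
(no output)
```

View pics/c1.png

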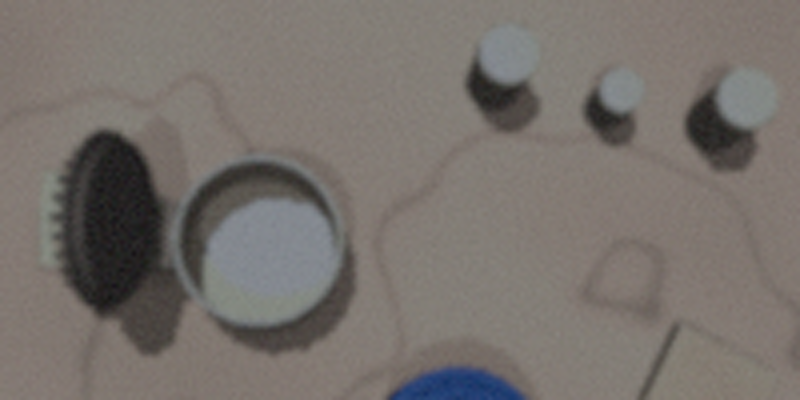

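View pics/c2.png

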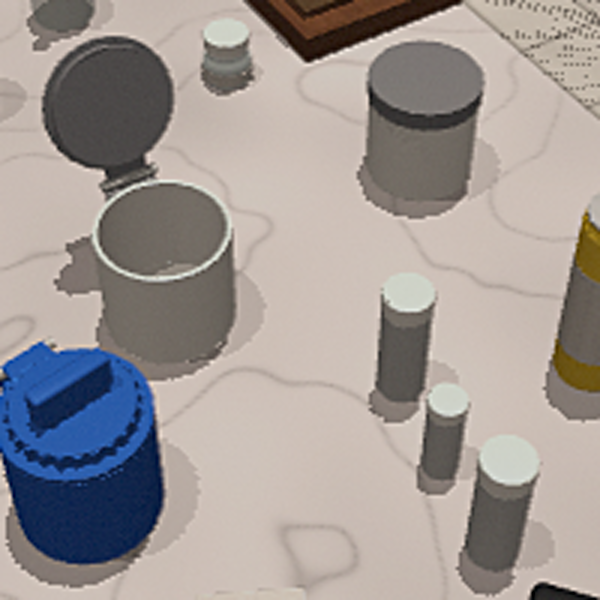

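The crops confirm it. The middle tube, stopper at top (400,248) and side (379,318), is the narrowest and shortest of the three. The white tub with the hinged grey lid is at top (310,286), and the blue tub is the decoy. Next I'll measure.

```bash
cat > m.py <<'E'
from h import *
t=cv2.imread("pics/top0.png");s=cv2.imread("pics/side0.png")
def blobs(im,box,thr):
    x0,y0,x1,y1=box; g=cv2.GaussianBlur(cv2.resize(im[y0:y1,x0:x1],None,fx=8,fy=8,interpolation=cv2.INTER_CUBIC).min(2),(0,0),3)
    m=(g>thr).astype(np.uint8); c,_=cv2.findContours(m,0,1); c=max(c,key=cv2.contourArea)
    e=cv2.fitEllipse(c); f=lambda u,a:(u+.5)/8-.5+a
    return (f(e[0][0],x0),f(e[0][1],y0)),np.array(e[1])/8,e[2]
for b in [(388,238,412,262)]:
    for th in(135,145,155): print(th,blobs(t,b,th))
for th in(170,180,190,200): print(th,blobs(s,(368,308,392,332),th))
E
python3 m.py
python3 - <<'E'
import cv2
t=cv2.imread("pics/top0.png");s=cv2.imread("pics/side0.png")
print(t.min(2)[238:258,388:412:1]); print(s.min(2)[310:332:2,368:392])
E
```

```text
[[117 120 118 121 118 115 120 120 117 115 118 117 118 116 117 116 115 115
  114 117 113 109 117 113]
 [119 119 122 119 120 118 118 118 115 120 116 117 119 117 114 115 116 116
  113 117 112 117 117 114]
 [121 115 120 118 121 121 119 114 119 115 115 114 115 118 118 116 115 116
  118 112 112 115 114 114]
 [118 121 121 120 121 121 116 114 111 109 112 116 119 121 118 118 116 115
  116 117 116 112 119 115]
 [121 118 118 117 120 117 116 109 104 114 119 123 132 130 125 119 117 117
  118 115 116 114 113 116]
 [119 118 117 121 116 115 106 106 112 126 128 131 132 131 131 127 119 117
  116 115 117 114 116 115]
 [118 120 121 120 116 108  99 108 127 129 131 131 131 128 128 134 127 122
  116 118 118 115 117 117]
 [119 121 119 123 111 107 102 113 129 132 135 133 134 132 133 134 129 128
  115 114 117 116 112 114]
 [117 118 119 119 108 100 101 118 128 132 132 131 131 131 133 133 132 128
  119 116 118 118 114 114]
 [122 117 122 117 102  83  87 118 130 136 129 133 130 129 133 131 131 130
  121 115 115 117 117 114]
 [123 120 118 109  88  67  78 112 125 130 130 133 132 131 133 132 133 126
  120 116 116 11
[... 1761 characters left out ...]
6  98 103 103  98  98  99  85  63 103 180
  191 188 184 184 184 185]
 [187 189 189 127  68  78  80  84  85  82  81  85  80  81  80  69 119 201
  187 184 185 185 184 186]
 [187 192 188  92  74  77  79  82  84  83  81  83  80  79  73  76 133 196
  187 184 185 184 184 185]]Traceback (most recent call last):
  File "m.py", line 9, in <module>
    for th in(135,145,155): print(th,blobs(t,b,th))
                                     ~~~~~^^^^^^^^
  File "m.py", line 5, in blobs
    m=(g>thr).astype(np.uint8); c,_=cv2.findContours(m,0,1); c=max(c,key=cv2.contourArea)
                                                               ~~~^^^^^^^^^^^^^^^^^^^^^^^
ValueError: max() iterable argument is empty
```

```bash
sed -i '9,$d' m.py; sed -i '/^for b/d' m.py
cat >> m.py <<'E'
if __name__=="__main__":
    a=blobs(t,(393,240,409,254),123); b=blobs(s,(370,311,390,327),195)
    print(a,b,two(a[0],b[0]),plane("top",*a[0],84),plane("side",*b[0],84))
    for th in(180,190,200):
        e=blobs(s,(258,240,312,280),th); print("rim side",e,plane("side",*e[0],104))
    # edge-based rim, top
    g=cv2.resize(t[255:315,280:340],None,fx=8,fy=8,interpolation=cv2.INTER_CUBIC)
    g2=cv2.resize(s[190:310,235:320],None,fx=5,fy=5,interpolation=cv2.INTER_CUBIC)
    cv2.imwrite("pics/c3.png",g);cv2.imwrite("pics/c4.png",g2)
E
python3 m.py
```

```text
((400.50040578842163, 246.61076545715332), array([ 9.84054661, 10.15169239]), 126.09456634521484) ((379.05588245391846, 317.6218113899231), array([ 9.9793644 , 12.52843952]), 98.06609344482422) (array([ 581.73468509, -210.1726474 ,   82.81646621]), np.float64(0.5810323973486412)) [ 581.23835167 -209.84476618   84.        ] [ 581.43087443 -210.89908824   84.        ]
rim side ((283.8099193572998, 258.8471488952637), array([38.30184555, 53.53677368]), 101.42709350585938) [478.23728148  35.58994551 104.        ]
rim side ((282.94702529907227, 261.3578109741211), array([33.38874054, 46.89196396]), 81.30720520019531) [472.66535873  29.28153398 104.        ]
rim side ((285.3945598602295, 244.6185598373413), array([0.70080256, 8.22307682]), 90.53873443603516) [504.03724695  76.99457946 104.        ]
```

View pics/c3.png

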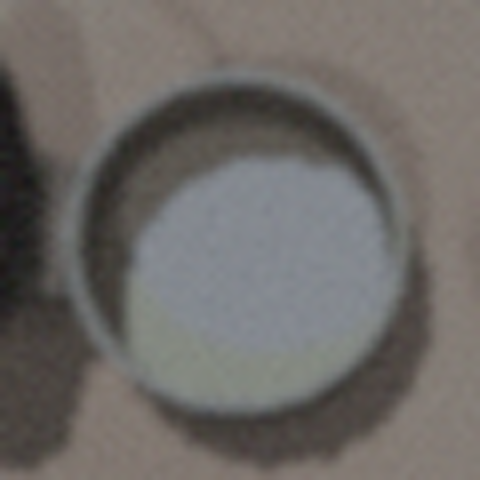

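View pics/c4.png

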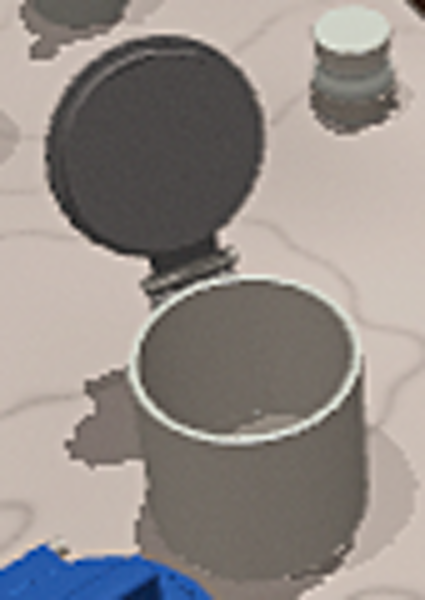

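```bash
cat > m2.py <<'E'
from m import *
def rim(im,n,box,k=6):
    x0,y0,x1,y1=box
    c=cv2.GaussianBlur(cv2.resize(im[y0:y1,x0:x1],None,fx=k,fy=k,interpolation=cv2.INTER_CUBIC),(0,0),3).astype(int)
    m=(((c[...,1]-c[...,2])>-2)&(c.min(2)>(95 if n=="top" else 150))).astype(np.uint8)
    cv2.imwrite(f"pics/mask_{n}.png",m*255)
    cs,_=cv2.findContours(m,0,1); q=max(cs,key=lambda q:cv2.boundingRect(q)[2])
    q=cv2.convexHull(q); P3=np.array([plane(n,(u+.5)/k-.5+x0,(v+.5)/k-.5+y0,104)[:2] for u,v in cv2.approxPolyDP(q,0.5,True)[:,0]])
    A=np.c_[2*P3,np.ones(len(P3))];s_=np.linalg.lstsq(A,(P3**2).sum(1),rcond=None)[0]
    r=np.sqrt(s_[2]+s_[0]**2+s_[1]**2); res=np.abs(np.hypot(*(P3-s_[:2]).T)-r).max()
    return s_[:2],r,res
if __name__=="__main__":
    print(rim(t,"top",(285,258,338,312)),rim(s,"side",(255,235,315,285)))
    a=plane("side",235+147/5,190+290/5,105);b=plane("side",235+237/5,190+258/5,105);print(a,b,(a+b)/2)
    # lid in top image: dark blob
    g=t[250:310,245:295].max(2); m=(cv2.GaussianBlur(g,(0,0),1)<55).astype(np.uint8)
    n,l,st,ce=cv2.connectedComponentsWithStats(m);i=1+np.argmax(st[1:,4]);print(st[i],ce[i]+[245,250])
E
python3 m2.py; python3 -c "
import cv2,numpy as np
a=cv2.imread('pics/mask_top.png');b=cv2.imread('pics/mask_side.png')
h=max(a.shape[0],b.shape[0]);f=lambda x:cv2.copyMakeBorder(x,0,h-x.shape[0],0,10,0,value=(0,0,255))
cv2.imwrite('pics/mm.png',np.hstack([f(a),f(b)]))"
```

```text
(array([472.66664958,  33.2235408 ]), np.float64(56.0791909203408), np.float64(1.5019321300408066)) (array([474.69543208,  30.50179307]), np.float64(55.4230948814778), np.float64(0.938080267062773))
[454.00945298  92.34014277 105.        ] [502.20822724  89.50184843 105.        ] [478.10884011  90.9209956  105.        ]
[ 18   9  22  44 693] [273.61038961 280.75468975]
```

View pics/mm.png

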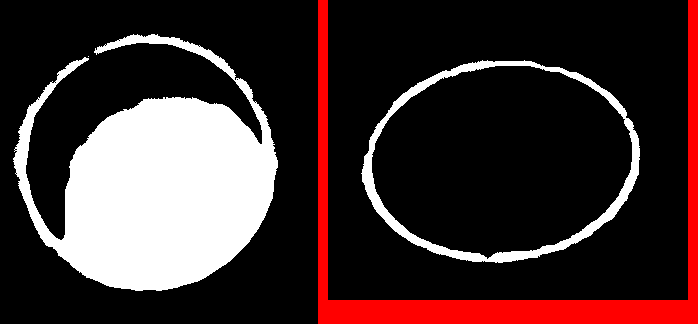

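```bash
cat >> h.py <<'E'
C=np.array([473.7,31.9]); YAW=-0.065
def tw(x,y): # tub frame xy -> world xy
    c,s=np.cos(YAW),np.sin(YAW); return C+np.array([c*x-s*y,s*x+c*y])
def down(phi):
    y=np.array([np.cos(phi),np.sin(phi),0]);z=np.array([0,0,-1.]);return R.from_matrix(np.c_[np.cross(y,z),y,z]).as_quat()
def st():
    s=env.read_state();print("t%.1f"%s['time_s'],s['tool_pos'].round(1),'F',s['force'].round(1),'w%.1f'%s['width'],'q',s['qpos'].round(2))
E
python3 - <<'E'
from h import *
for n,u,v,z in [("aero",399,183,180),("tubeL",371.5,239,110),("tubeR",431,249.5,110),("amber",478,281,120),("amberhead",505,265,190),("blue",360,338,115),("note",421,324,30),("spare",297,181,110)]:
    print(n,plane("top",u,v,z).round())
# lid free edge in plane tub x=0 via side and top
o,d=ray("side",235+165/5,190+35/5); nx=np.array([np.cos(YAW),np.sin(YAW),0]); c=np.r_[C,0]
p=o+d*(nx@(c-o))/(nx@d); yt=(p-c)@np.array([-np.sin(YAW),np.cos(YAW),0]); print("lid edge tub y,z",yt,p[2],"theta",np.pi-np.arctan2(p[2]-105,yt-66), np.hypot(p[2]-105,yt-66))
for phi in (0,-.4,.4,np.pi,YAW,YAW+np.pi):
    for X in ([581.5,-210.3,113],[581.5,-210.3,300],[*tw(0,-5),131],[*tw(0,160),280],[*tw(0,-59),190]):
        q=env.ik(X,down(phi)); print(round(phi,2),np.round(X),None if q is None else np.round(q,2))
E
```

```text
aero [ 727. -192.  180.]
tubeL [ 595. -129.  110.]
tubeR [ 570. -285.  110.]
amber [ 488. -402.  120.]
amberhead [ 520. -446.  190.]
blue [339. -99. 115.]
note [ 378. -272.   30.]
spare [751.  72. 110.]
lid edge tub y,z 56.220626191326375 256.96052598310064 theta 1.5065302505884874 152.27487517364898
0 [ 582. -210.  113.] [-0.37  0.67  1.73 -0.    0.74 -0.37]
0 [ 582. -210.  300.] [-0.37  0.42  1.65 -0.    1.08 -0.37]
0 [473.  27. 131.] [ 0.03  0.5   2.05 -0.    0.59  0.03]
0 [484. 192. 280.] [ 0.35  0.3   1.88 -0.    0.96  0.35]
0 [470. -27. 190.] [-0.08  0.38  2.04 -0.    0.72 -0.08]
-0.4 [ 582. -210.  113.] [-0.37  0.67  1.73 -0.    0.74  0.03]
-0.4 [ 582. -210.  300.] [-0.37  0.42  1.65 -0.    1.08  0.03]
-0.4 [473.  27. 131.] [ 0.03  0.5   2.05 -0.    0.59  0.43]
-0.4 [484. 192. 280.] [ 0.35  0.3   1.88 -0.    0.96  0.75]
-0.4 [470. -27. 190.] [-0.08  0.38  2.04 -0.    0.72  0.32]
0.4 [ 582. -210.  113.] [-0.37  0.67  1.73 -0.    0.74 -0.77]
0.4 [ 582. -210.  300.] [-0.37  0.42  1.65 -0.    1.08 -0.77]
0.4 [473.  27. 131.] [ 0.03  0.5   2.05 -0.    0.59 -0.37]
0.4 [484. 192. 280.] [ 0.35  0.3   1.88 -0.    0.96 -0.05]
0.4 [470. -27. 190.] [-0.08  0.38  2.04 -0.    0.72 -0.48]
3.14 [ 582. -210.  113.] None
3.14 [ 582. -210.  300.] None
3.14 [473.  27. 131.] None
3.14 [484. 192. 280.] None
3.14 [470. -27. 190.] None
-0.07 [ 582. -210.  113.] [-0.37  0.67  1.73 -0.    0.74 -0.3 ]
-0.07 [ 582. -210.  300.] [-0.37  0.42  1.65 -0.    1.08 -0.3 ]
-0.07 [473.  27. 131.] [ 0.03  0.5   2.05 -0.    0.59  0.1 ]
-0.07 [484. 192. 280.] [ 0.35  0.3   1.88 -0.    0.96  0.42]
-0.07 [470. -27. 190.] [-0.08  0.38  2.04 -0.    0.72 -0.02]
3.08 [ 582. -210.  113.] None
3.08 [ 582. -210.  300.] None
3.08 [473.  27. 131.] None
3.08 [484. 192. 280.] None
3.08 [470. -27. 190.] None
```

```bash
python3 - <<'E'
from h import *
p,e=two((273.2,279.8),(266.6,218.5)); yt=(p-np.r_[C,0])@np.array([-np.sin(YAW),np.cos(YAW),0]); xt=(p-np.r_[C,0])@np.array([np.cos(YAW),np.sin(YAW),0])
print(p,e,xt,yt,"theta",np.pi-np.arctan2(p[2]-105,yt-66),np.hypot(p[2]-105,yt-66))
E
python3 - <<'E'
from h import *
set_gripper(60)
q=down(0.0)
env.reach([581.5,-210.3,320],q); st()
snap("side","s1.png");snap("top","t1.png")
E
```

```text
[477.72605997 118.9200395  169.93667973] 3.49555321643671 -1.634762516386763 87.09778404201265 theta 1.88493578193868 68.27802623007716
t3.8 [ 581.7 -209.6  320. ] F [-0.3  0.4 -0.1] w60.0 q [-0.37  0.39  1.63  0.    1.12 -0.37]
```

View pics/s1.png

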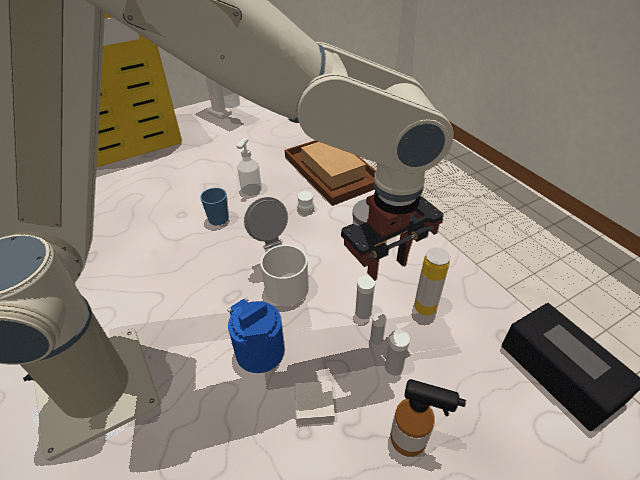

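Run:
```python
from h import *
print(env.move_l([581.5,-210.3,150],rate=150,f_stop=12)); 
print(env.move_l([581.5,-210.3,113],rate=80,f_stop=8)); st()
snap("side","s2.png",(300,190,500,390),3)
set_gripper(15); st()
env.move_l([581.5,-210.3,330],rate=150); st(); snap("side","s3.png",(300,100,500,300),3)
```

```text
False
False
t5.8 [ 581.4 -210.3  112.5] F [0.6 0.6 0.6] w59.8 q [-0.37  0.67  1.73  0.    0.74 -0.37]
t6.5 [ 581.5 -210.3  113.2] F [-1.2  0.2  3.1] w30.6 q [-0.37  0.67  1.73 -0.    0.74 -0.37]
t8.1 [ 581.1 -210.1  329. ] F [-0.1 -0.9 -0.5] w29.8 q [-0.37  0.39  1.62  0.    1.14 -0.37]
```

View pics/s3.png

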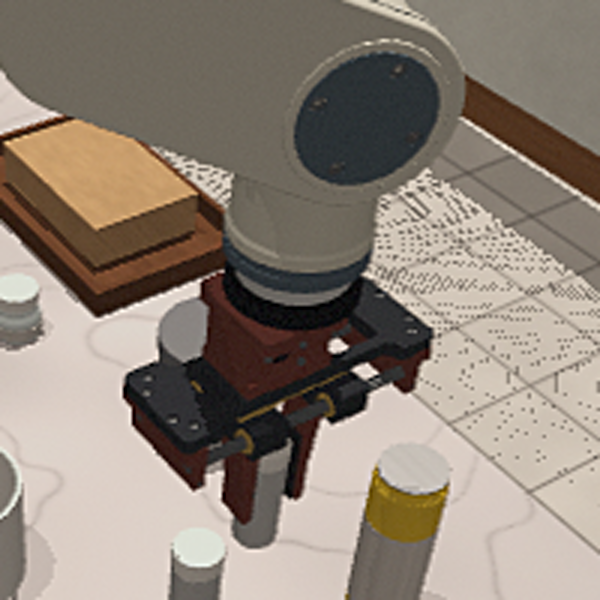

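The tube is held: width 29.8, clear of the counter. Next I'll place it in the tub.

Run:
```python
from h import *
q=down(YAW); xy=tw(0,-8)
env.move_l([*xy,330],rot=q,rate=200)
env.move_l([*xy,190],rate=150,f_stop=12); st()
print(env.move_l([*xy,119],rate=60,f_stop=5)); st()
set_gripper(52); st()
env.move_l([*xy,330],rate=200,f_stop=15)
st(); snap("side","s4.png",(200,160,360,320),4); snap("top","t4.png",(245,225,405,345),5)
```

```text
t10.6 [473.7  23.8 190.6] F [ 0.8 -0.6 -0.3] w30.2 q [ 0.03  0.38  2.03 -0.    0.72  0.09]
False
t12.0 [473.4  23.9 119.3] F [ 0.7 -0.  -1.1] w30.2 q [ 0.03  0.52  2.06 -0.    0.56  0.09]
t12.5 [473.2  23.9 119. ] F [-1.2  1.2 -0.2] w52.3 q [0.03 0.52 2.06 0.   0.56 0.09]
t13.7 [472.6  23.9 329. ] F [-0.1 -1.2  0.7] w52.1 q [ 0.03  0.16  1.93 -0.    1.05  0.09]
```

View pics/s4.png

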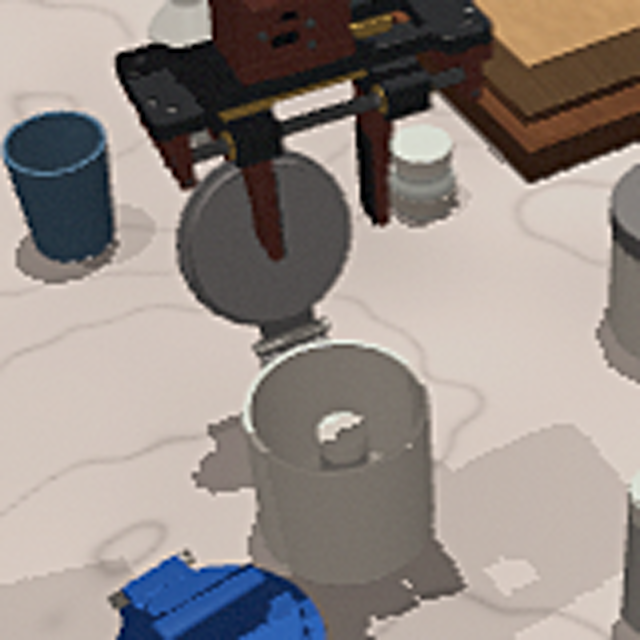

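```bash
cat >> h.py <<'E'
def corner(th,r=122,h=5): return 66-r*np.cos(th)+h*np.sin(th),105+r*np.sin(th)+h*np.cos(th)
E
python3 - <<'E'
from h import *
q=down(YAW)
set_gripper(0)
env.move_l([*tw(0,60),390],rot=q,rate=250)
env.move_l([*tw(0,168),390],rate=250)
print(env.move_l([*tw(0,168),286],rate=200,f_stop=8)); st()
print(env.move_l([*tw(0,132),286],rate=100,f_stop=6)); st()
for th in (1.9,1.7,1.5,1.3,1.15):
    y,z=corner(th)
    r=env.move_l([*tw(0,y+10),z-8+80],rate=80,f_stop=25); print(th,r); st()
    if r: break
snap("side","s5.png",(180,100,380,300),3); snap("top","t5.png",(225,215,385,335),5)
E
```

```text
False
t16.5 [485.2 198.9 286.7] F [-0.5  0.8  0.1] w0.9 q [ 0.37  0.3   1.87 -0.    0.98  0.43]
False
t17.0 [482.6 163.4 286.7] F [1.1 0.3 0.3] w0.5 q [0.3  0.27 1.9  0.   0.97 0.37]
1.9 False
t17.3 [481.6 151.6 291.1] F [0.7 0.  0.5] w0.3 q [ 0.28  0.26  1.9  -0.    0.98  0.35]
1.7 False
t17.8 [479.9 127.8 297.4] F [-0.2  0.2 -0.2] w0.6 q [ 0.24  0.24  1.91 -0.    0.99  0.3 ]
1.5 False
t18.2 [478.3 103.5 299.1] F [-0.6 -0.5  0.5] w0.5 q [ 0.19  0.23  1.93 -0.    0.99  0.26]
1.3 False
t18.7 [476.7  79.4 295.8] F [-0.1  0.2  0.6] w0.3 q [ 0.14  0.22  1.94 -0.    0.98  0.21]
1.15 False
t19.0 [475.8  61.9 290.4] F [ 0.7 -1.7  2.1] w0.6 q [ 0.1   0.23  1.95 -0.    0.96  0.17]
```

View pics/s5.png

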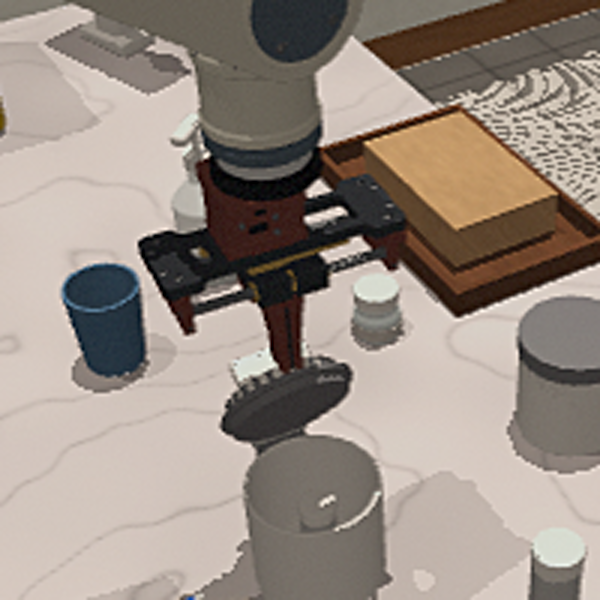

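The lid has come over to about 1.1 rad. I'll lift, move over the free edge and press down along the arc.

Run:
```python
from h import *
s=env.read_state()['tool_pos']
env.move_l([*tw(0,30.7),325],rate=150)
y,z=corner(1.12); env.move_l([*tw(0,y-3),325],rate=150)
ths=[1.05,.9,.75,.6,.45,.3,.15,.06,0.0,-.01]
for th in ths:
    y,z=corner(th)
    r=env.move_l([*tw(0,y-3),z+80],rate=70,f_stop=25); print(th,r); st()
    if r: break
snap("side","s6.png",(180,130,380,330),3); snap("top","t6.png",(225,215,385,335),5)
```

```text
1.05 False
t20.4 [474.   37.9 292.7] F [-0.  -2.9  4.8] w0.3 q [ 0.06  0.22  1.96 -0.    0.97  0.12]
0.9 False
t20.8 [473.   22.9 283.3] F [ 1.7 -0.5  0.5] w0.5 q [0.02 0.23 1.97 0.   0.94 0.09]
0.75 False
t21.2 [471.9   8.8 271.3] F [ 0.6 -0.2 -1.5] w0.4 q [-0.01  0.24  1.99  0.    0.91  0.06]
0.6 False
t21.6 [471.2  -3.2 257.5] F [-0.1 -0.1  0.4] w0.8 q [-0.03  0.26  2.    0.    0.88  0.03]
0.45 False
t22.0 [470.5 -12.9 242. ] F [ 0.3 -0.1 -0.4] w0.5 q [-0.05  0.29  2.01  0.    0.84  0.01]
0.3 False
t22.4 [470.  -20.2 225.3] F [ 0.4 -0.3  0.4] w0.3 q [-0.07  0.32  2.02  0.    0.8  -0.  ]
0.15 False
t22.9 [469.7 -24.9 207.7] F [-0.   0.4  0.7] w0.6 q [-0.08  0.35  2.03  0.    0.76 -0.01]
0.06 False
t23.2 [469.6 -26.4 196.9] F [0.2 0.3 0.6] w0.5 q [-0.08  0.37  2.04 -0.    0.74 -0.02]
0.0 False
t23.4 [470.6 -27.  190.1] F [ 1.  -0.   2.9] w0.3 q [-0.08  0.38  2.04  0.    0.72 -0.02]
-0.01 False
t23.7 [470.7 -27.1 189.7] F [-1.5  0.2 12.4] w0.4 q [-0.08  0.38  2.04  0.    0.72 -0.02]
```

View pics/s6.png

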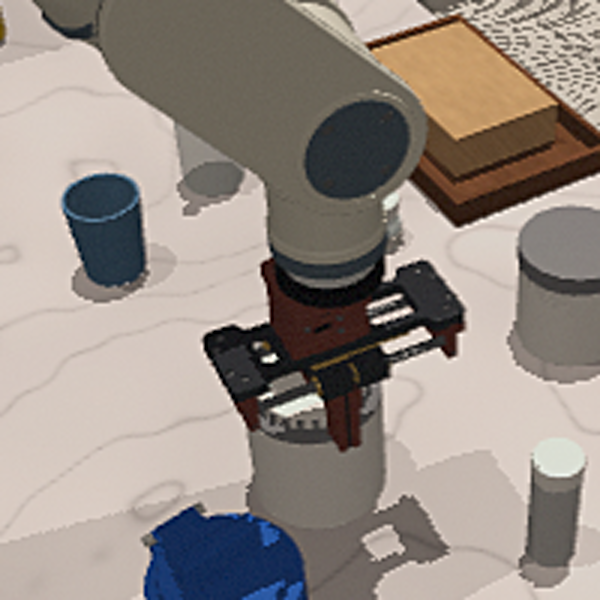

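View pics/t6.png

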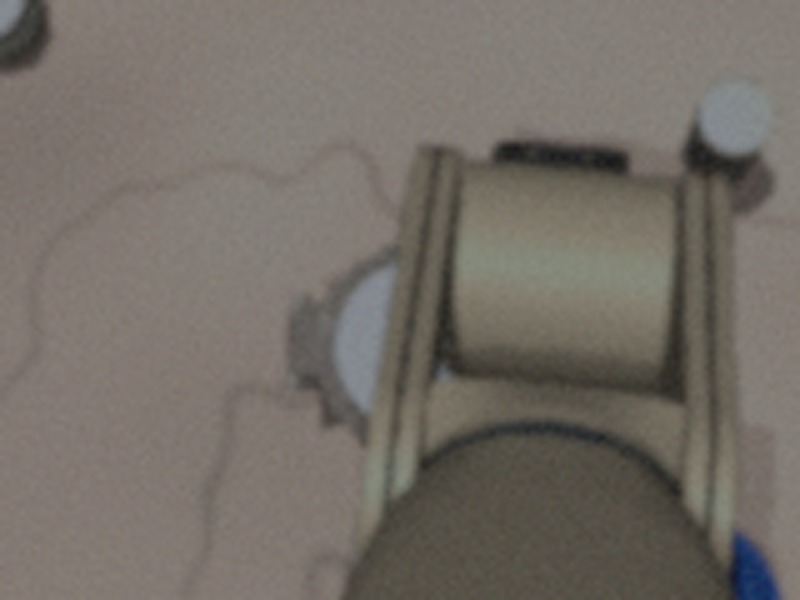

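The lid is down on the rim, with 12 N of reaction. I'll back off to see the wing.

Run:
```python
from h import *
env.hold(0.2)
env.move_l([*tw(0,-60),260],rate=150); set_gripper(45)
env.move_l([*tw(0,-220),300],rate=300); st()
snap("side","s7.png",(220,190,360,330),5); snap("top","t7.png",(265,235,365,335),6)
cv2.imwrite("pics/t7full.png",viewer.camera("top"));cv2.imwrite("pics/s7full.png",viewer.camera("side"))
```

```text
t26.1 [ 458.9 -187.   299.5] F [-0.1  0.4 -1.4] w44.8 q [-0.41  0.24  1.91  0.    0.99 -0.35]
```

View pics/s7.png

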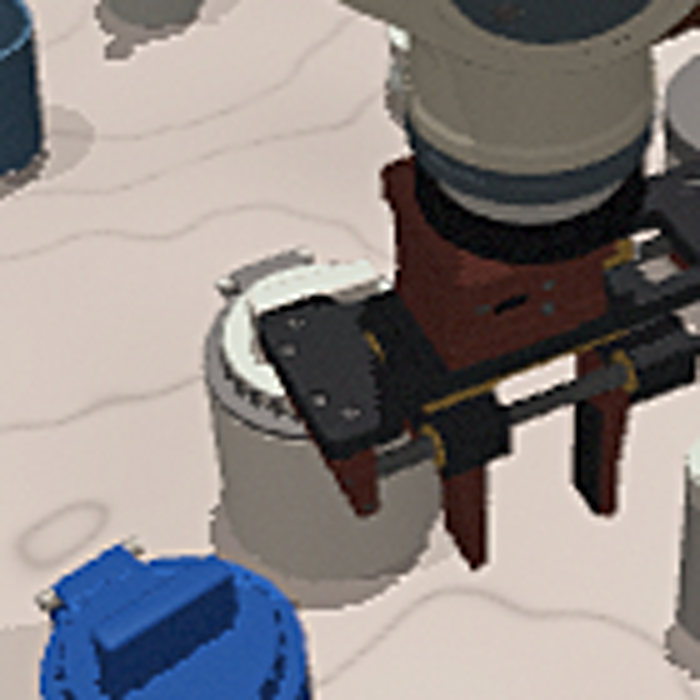

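View pics/t7.png

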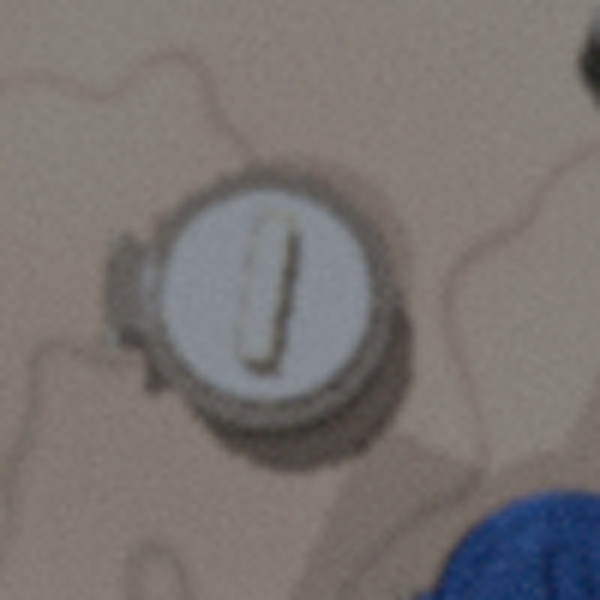

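The lid looks shut. In the top crop the wing runs from about (279,214) to (256,367), which is full-image pixels (311.5,270.7) to (307.7,296.2). I'll cast both ends onto z = 152.

Run:
```python
from h import *
f=lambda u,v:plane("top",(u+.5)/6-.5+265,(v+.5)/6-.5+235,152)
a,b=f(279,214),f(256,367); d=a-b; print(a,b,(a+b)/2,np.hypot(*d[:2]),"angle",np.arctan2(d[1],d[0]), "cap", YAW-np.arctan2(d[1],d[0]))
# cap disc ellipse fit at z=122
im=cv2.imread("pics/t7full.png")[235:335,265:365]; g=cv2.GaussianBlur(cv2.resize(im,None,fx=6,fy=6,interpolation=cv2.INTER_CUBIC),(0,0),3).astype(int)
m=((g[...,0]-g[...,2]>-3)&(g.min(2)>112)).astype(np.uint8); c,_=cv2.findContours(m,0,1);c=max(c,key=cv2.contourArea)
e=cv2.fitEllipse(cv2.convexHull(c));print(e); print(plane("top",(e[0][0]+.5)/6-.5+265,(e[0][1]+.5)/6-.5+235,122))
phi0=np.arctan2(d[1],d[0])
print(phi0)
for p in np.arange(-1.6,2.4,.4)+ (phi0+np.pi/2):
    q=env.ik([*C,205],down(p)); print(round(p,2),None if q is None else np.round(q,2))
```

```text
[503.81962657  27.18060443 152.        ] [439.81641503  35.2771625  152.        ] [471.8180208   31.22888347 152.        ] 64.51329583654199 angle -0.12583397850728364 cap 0.06083397850728364
((259.8783264160156, 294.0739440917969), (205.46063232421875, 224.12147521972656), 91.99263763427734)
[473.23627771  35.29940417 122.        ]
-0.12583397850728364
-0.16 [ 0.04  0.36  2.02 -0.    0.76  0.2 ]
0.24 [ 0.04  0.36  2.02 -0.    0.76 -0.2 ]
0.64 [ 0.04  0.36  2.02 -0.    0.76 -0.6 ]
1.04 [ 0.04  0.36  2.02 -0.    0.76 -1.  ]
1.44 [ 0.04  0.36  2.02 -0.    0.76 -1.4 ]
1.84 [ 0.04  0.36  2.02 -0.    0.76 -1.8 ]
2.24 [ 0.04  0.36  2.02 -0.    0.76 -2.2 ]
2.64 None
3.04 None
3.44 None
```

Run:
```python
from h import *
phi=-0.126+np.pi/2; c=[472.5,32.]
env.reach([*c,290],down(phi)); st()
print(env.move_l([*c,207],rate=120,f_stop=6)); st()
set_gripper(8); st()
q0=env.read_state()['qpos']
for k in range(1,9):
    q=q0.copy(); q[5]=q0[5]+2.3*k/8; env.move_joints(q); s=env.read_state(); print(k,s['qpos'][5].round(3),s['wrist_torque'].round(2),s['force'].round(1),round(s['width'],1))
st(); snap("side","s8.png",(200,150,360,310),4)
```

```text
t27.3 [472.5  32.1 290. ] F [-0.1 -0.3 -0.1] w45.0 q [ 0.04  0.22  1.97 -0.    0.96 -1.4 ]
False
t28.2 [472.9  31.8 207.4] F [-0.   1.2 -0.3] w44.9 q [ 0.04  0.35  2.03  0.    0.76 -1.4 ]
t28.7 [473.   33.9 207.4] F [ 0.7 15.6  0.2] w15.6 q [ 0.04  0.35  2.03  0.01  0.76 -1.4 ]
1 -1.119 [ 0.68 -0.01 -0.12] [-0.1  5.5 -1.5] 15.9
2 -0.831 [ 0.94 -0.06 -0.05] [ 0.6  7.8 -1.2] 15.6
3 -0.543 [ 1.11 -0.17 -0.14] [ 1.9  8.5 -2. ] 15.7
4 -0.256 [ 1.28 -0.26 -0.08] [ 2.7 10.1 -4.7] 16.0
5 0.032 [ 1.35 -0.41 -0.09] [ 3.4 10.  -5. ] 15.8
6 0.319 [ 1.34 -0.48 -0.11] [ 5.3  9.8 -6.1] 15.8
7 0.607 [ 1.2  -0.57 -0.13] [ 6.   8.9 -7.2] 16.0
8 0.891 [ 0.17 -0.57  0.85] [ 3.5  2.2 -3.3] 18.3
t31.7 [473.7  33.9 207.6] F [ 3.5  2.2 -3.3] w18.3 q [0.04 0.35 2.02 0.   0.76 0.89]
```

View pics/s8.png

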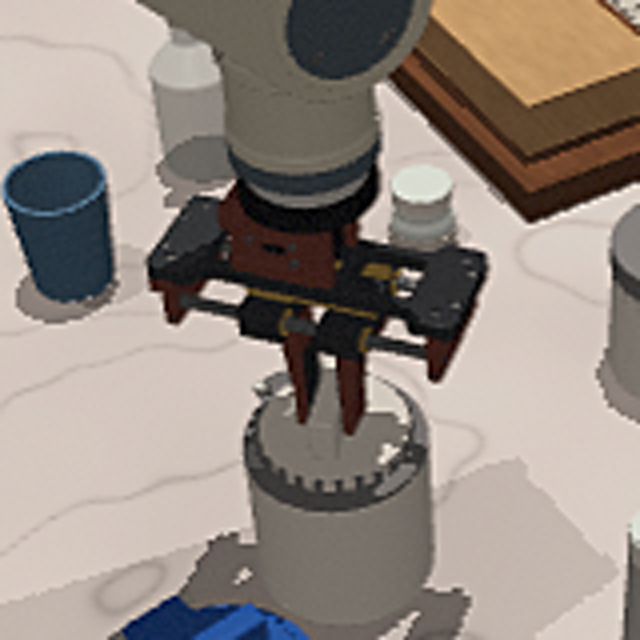

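The stop is reached: the torque jumped to 0.85 N m and the jaws wedged to 18.3 mm. I'll release, retreat and check.

Run:
```python
from h import *
env.hold(0.3); set_gripper(45); st()
print(env.move_l([473,33,290],rate=150,f_stop=15))
env.move_l([459,-230,330],rate=250); st()
snap("top","t9.png",(265,235,365,335),6); cv2.imwrite("pics/t9full.png",viewer.camera("top"))
env.move_joints([-1.0]+list(env.read_state()['qpos'][1:]))
cv2.imwrite("pics/s9.png",viewer.camera("side"))
st()
```

```text
t32.7 [472.9  33.9 207.4] F [-1.  -0.4  0.1] w45.1 q [0.04 0.35 2.03 0.01 0.76 0.9 ]
False
t34.6 [ 458.8 -229.1  329.4] F [ 0.3 -0.5 -0.7] w45.0 q [-0.49  0.23  1.85  0.    1.07  0.37]
t35.8 [ 288.8 -423.7  329.7] F [-0.4 -0.5 -0.1] w45.0 q [-1.    0.23  1.85  0.01  1.07  0.37]
```

View pics/t9.png

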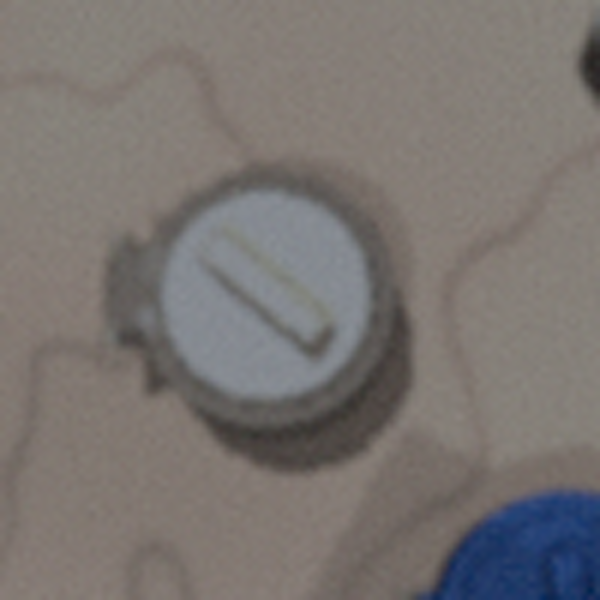

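View pics/s9.png

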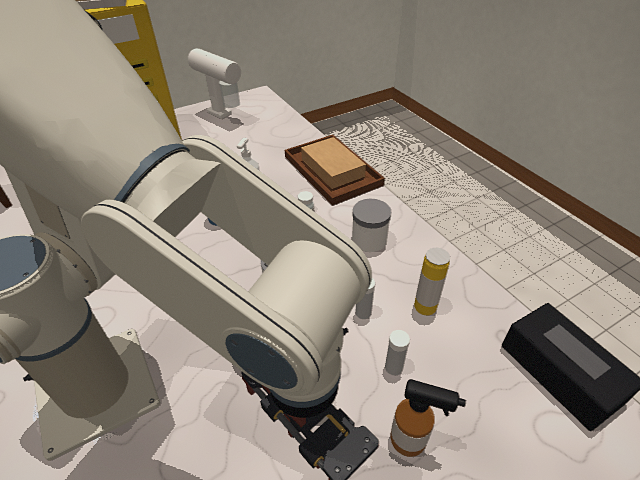

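Run:
```python
from h import *
f=lambda u,v:plane("top",(u+.5)/6-.5+265,(v+.5)/6-.5+235,152)
for A,B in [((225,228),(332,320)),((203,262),(310,345))]:
    d=f(*B)-f(*A); a=np.arctan2(d[1],d[0]); print(a,"turned",-0.126-a,"cap",YAW-a)
env.move_joints([1.225,0.23,1.85,0,1.07,0.37]); cv2.imwrite("pics/s10.png",viewer.camera("side")); cv2.imwrite("pics/t10.png",viewer.camera("top")); st()
```

```text
-2.2628240813093163 turned 2.1368240813093164 cap 2.1978240813093164
-2.2111219689386203 turned 2.0851219689386205 cap 2.1461219689386204
t39.1 [162.9 485.6 327. ] F [-0.2 -0.3 -0.7] w45.2 q [ 1.22  0.23  1.85 -0.    1.07  0.37]
```

View pics/s10.png

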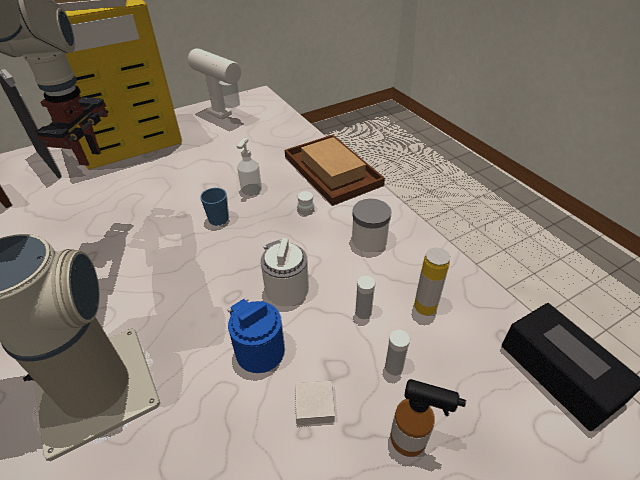

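The lid is shut, the wing measures 2.15–2.20 rad, the bystanders stand where they were, and the arm is clear. I'm handing it in.

```bash
python3 -c "
from station import workorder
print(workorder.sign_off())"
```

```text
the job is handed in; nothing more can be done
None
```

The smallest tablet tube is in the white tub, the lid is shut and the cap is turned to its stop. I handed the job in at about 39 s; it reports no verdict.

- **Tube:** After I let go, the side picture showed it upright in the tub. It can't be seen now that the lid is shut.
- **Lid:** I pushed it over from behind, then pressed its free edge down until it pushed back with 12 N. It looks flat on the rim in both views, but I did not measure its angle to a number.
- **Cap:** I turned it clockwise until the wrist torque jumped from about 0.1 to 0.85 N m and the jaws were forced open from 16.0 to 18.3 mm, which is the stop. Two edges of the wing in the top view gave 2.20 and 2.15 rad, both above the 2.1 needed but 0.05 apart.
- **Surroundings:** In the last side picture the bystanders, the other tubes and the blue tub stand where they were by eye. The arm was clear of everything.

One early check failed: my first reading of the open lid's angle (1.51 rad) didn't fit the lid's size, so I used the two-view reading of 1.88 rad instead. The two cameras also put the tub's centre about 3 mm apart, and I used the average.

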